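# Clamp set-up on a fixture plate

## Task

Set up the bearing foot on the fixture plate for drilling: stand the two parallels on the plate along its scribed lines, one on each side of the drill hole, and lay the bearing foot across both with its bore over the drill hole and its long end towards the stud. Then stand the block that matches the height of the foot's flange just behind the stud, and lower the slotted strap over the stud so that it rests level, nose on the flange and tail on the block, ready for the nut. Leave the other block and the box of screws where they are.

Things in the scene. Friction and masses are not known exactly. Their poses are not given: they have to be found in the camera images.
- fixture_plate: Grey steel plate, 230 (x) x 150 (y) x 15 mm, fixed. Origin: centre of its underside; x points from the drill-hole end to the stud end, away from the robot. Drill hole: 24 mm wide, at x -55, y 0. Two white scribed lines along x, at y +35 and -35, centred at x -50, 110 long. Stud: upright, 10 mm thick, at x +30, y 0, 62 mm high above the plate's top. The block behind it stands centred at x +72, y 0.
- parallel_a: Ground steel bar (parallel), 90 (x) x 14 (y) x 25 (z) mm, standing on a narrow edge, 0.24 kg. Origin: centre of its underside, x along it. Its place on the plate: centred on a scribed line (plate x -50, y +35 or -35). Alike with parallel_b; either may go on either side.
- parallel_b: The second parallel, the same as parallel_a.
- bearing_foot: Aluminium bearing foot, 0.32 kg: flat flange 12 mm thick, x -35 to +55 (+x is the long end), y -50 to +50, with a round boss 32 mm wide, top 34 mm above the underside, bore 16 mm. Origin: on the bore's axis, at the underside; in place it lies at plate x -55, y 0, z +40. Grasp it by the boss.
- heel_block: Dark steel block 35 (x) x 40 (y) x 37 (z) mm with a small hole in its top, 0.38 kg; as high as a parallel plus the flange (25 + 12). Origin: centre of its underside.
- tall_block: Larger dark steel block 45 x 45 x 58 mm with a big hole in its top, too tall for this set-up; to be left alone. Origin: centre of its underside.
- strap: Dark steel slotted clamp strap, 120 (x) x 40 (y) x 12 (z) mm, lying flat, 0.32 kg. Origin: centre of its underside. Slot along x: 18 mm wide, from x -37 to +27. The last 15 mm at -x are the nose, 28 wide and 8 thick; the plain tail is at +x. In place its origin lies at plate x +37, y 0, z +52. Grasp it across its width near the middle.
- screw_box: Blue box of screws with a pale label, 60 x 83 x 46 mm, standing left of the plate; to be left alone. Origin: centre of its underside.
There are look-alikes about, which are no part of the job. Leave any orange or pink look-alike of the parallel_a alone.

How it is judged:
By the outcome, as a careful person would: the job done as asked, in the order asked, and still so for the second after the job is handed in, with the robot touching nothing.
It also fails if it takes over 115 s, if anything falls off the work surface, if the arm or the gripper's body presses on something with over 40 N, if the wrist force passes 120 N, or if a joint passes its speed limit or range.

## Robot

A 6-joint arm with a two-finger parallel gripper is mounted at the origin on a cart in front of the work surface, level with it; the furniture and walls round the work are solid. World frame = base frame: x ahead of the robot, y to its left, z up, the work surface at z = 0. Lengths are in m, angles in rad, forces in N, time in s.
With the tool pointing down it reaches from about 0.275 to 0.85 m from the base axis. Payload 5.2 kg.
Tool frame: the origin (TCP) lies between the finger pads; the fingertips stand 14 mm ahead of it and the grasp point (between the pads) lies 5 mm behind it; z points along the fingers, y is the line along which they close (so a half turn about z gives the same grasp; the last joint's range is limited). The gripper opens to 85 mm and grips with 20 to 120 N. Pads are 22 mm wide; open, the fingers measure 114 mm over their backs; the gripper's body (76 mm by 85 mm) begins 54 mm behind the grasp point. The pads swing forward as they close: fully open they stand 13 mm farther back than shut.
Start: joints at [0.986, 0.259, 1.535, -0, 1.348, -0.203], TCP at [0.205, 0.51, 0.245] pointing down, gripper open.
Joint ranges: [-3.14, 3.14], [-0.91, 2.08], [0.19, 2.58], [-1.22, 4.36], [0.22, 2.71], [-3.12, 3.12]. Speed limits (rad/s): [2.57, 2.57, 3.14, 3.14, 3.14, 3.14].

## Interface

Orientations are given as a unit quaternion [x, y, z, w].
In Python, from rig import get_state, eyes, workorder gives the robot as it stands.
- The arm moves only by the tool play_rows, never from a script. Its argument "plan" is one flat list of numbers, 5 for each row, row after row: the closure, from -1 (fully open) to 1 (shut), then the shift along the tool's x, y, z in m, then the turn about the tool's z in degrees. A call has 1 to 20 rows; each row is the pose to reach, as a shift and turn from the pose commanded when the call began, along the tool's axes at that moment; what a row does not reach only later rows make up. A row lasts 1/8 s, in which the tool goes at most 62.5 mm and 10.7 degrees, less where a joint would pass 70% of its speed; a pose out of reach is approached as far as the arm can. A call with a gripper value outside its range is refused whole. The fingers move at their own pace and stop on an object; "squeeze" is the grip in N (left out, the last holds). Time passes only in rows, so rows that repeat a pose let the fingers close. It gives the time, the measured TCP pose, the force, the opening and the grip force at its end, in the units of the state.
- get_state(): the state, without advancing time (a new reading comes with each control period).
- eyes.grab_frame(name): name is "scene" or "side" or "wrist"; returns the picture (420x560x3 uint8, blue, green, red); there is no depth.
- eyes.camera_params(name): a dict with "mtx" (3x3 intrinsics, pixels), "position" and "orientation" of the camera in the world. Camera axes: x right, y up, looking along -z (the intrinsics and any distortion apply to the point x, -y, -z); pixel columns grow to the right and rows downward; lengths in m; the calibration is good to about 2 mm. A picture is of the moment at which its call begins: read the wrist's pose just before it. camera_params takes no time and is no camera call; for the wrist camera it gives the pose at the moment of the call.
- workorder.finish_job(): hands the job in; it is judged then, once.
Trained networks look in the newest picture that a camera, given by its name, has taken for a name from the list of things; names that differ only in an ending like _2 or _b are one class to them, and where a whole thing is asked for, a point or a joint stands for the part that bears it (a point fixed in the world has none). Each returns a list of dicts, best first, with "conf" (0 to 1); they miss things now and then, are a little off and sometimes report something else, mostly with a low value. They report only what shows in the picture. A call takes as long as a camera call. They do not tell look-alikes from the thing itself.
- eyes.search_frame(camera, name): "at" ([x, y, z] in m, in the coordinates of the camera as it stood for that picture, good to about 4 mm: the middle of the surface that is visible of it).
- eyes.masks_of(camera, name): "mask" (420x560 bool, what is visible of it).
- eyes.spot_point(camera, name): "at" ([x, y, z] in m, in the coordinates of the camera as it stood for that picture, good to about 4 mm: a listed point, or the origin of a listed thing).
The state is a dict: "t": time; "joints": joint angles; "joint_vel": joint speeds; "joint_torque": joint torques, N m; "tool_pos": TCP position; "eef_rot": TCP orientation; "ft_force": force on the tool from outside, world axes, zero at the start; "ft_torque": the same for the moment, N m; "width": opening from 0.0 (shut) to 1.0 (fully open); "grasp_force": force on a finger pad.
Only numpy, scipy, OpenCV 4.12 (cv2) and the standard library are available. Lean on these libraries where they do the work, as an engineer would, in place of code of your own. Each camera call takes 0.05 s, during which the arm holds its last target. There are 200 camera calls.

## Working session

There is one attempt and no reset: what is moved stays moved. The work goes in short steps, Python scripts to look and compute and a tool call to move; the robot and the scene stay as the last step left them, time stands still between calls to the robot, and variables do not carry over. Pictures are saved under pics/ and viewed, at most 16 in all, crops included, and the job is handed in when it is done.

Besides the shell and the picture viewer there is one more tool, called after "Request:" by a JSON object that holds its "op" and its "data", one argument or row to a line. play_rows: Moves the arm, as the interface text tells. Its arguments: {"type":"object","properties":{"plan":{"type":"array","items":{"type":"number"}},"squeeze":{"type":"number"}},"required":["plan"]}

```bash
mkdir -p pics; ls; cat > h.py <<'E'
import numpy as np, cv2
from scipy.spatial.transform import Rotation as R
from rig import get_state, eyes, workorder
def cam(n):
    c=eyes.camera_params(n); return np.array(c["mtx"]),np.array(c["position"]),R.from_quat(c["orientation"]),c
def toworld(n,p):
    K,t,r,_=cam(n); return r.apply(p)+t
def pix(n,u,v,z):
    K,t,r,_=cam(n); d=np.linalg.inv(K)@[u,v,1]; d=r.apply([d[0],-d[1],-d[2]]); return t+d*(z-t[2])/d[2]
def proj(n,P):
    K,t,r,_=cam(n); q=r.inv().apply(np.atleast_2d(P)-t)*[1,-1,-1]; q=q@K.T; return q[:,:2]/q[:,2:]
E
python3 - <<'E'
from h import *
for n in ["scene","side","wrist"]:
    im=eyes.grab_frame(n); cv2.imwrite(f"pics/{n}0.png",im); c=cam(n)[3]; print(n,c)
    if n=="wrist": continue
    for o in "fixture_plate parallel_a bearing_foot heel_block tall_block strap screw_box".split():
        for f in ("search_frame","spot_point"):
            print(o,f,[(round(d["conf"],2),toworld(n,d["at"]).round(3).tolist()) for d in getattr(eyes,f)(n,o)])
print(get_state())
E
```

```text
pics
scene {'mtx': array([[499.34283011,   0.        , 287.57965425],
       [  0.        , 499.34283011, 200.22584803],
       [  0.        ,   0.        ,   1.        ]]), 'position': array([-0.76835025, -0.13336389,  0.7383991 ]), 'orientation': array([ 0.3800756 , -0.3482964 , -0.58294683,  0.62801683])}
fixture_plate search_frame [(0.72, [0.56, -0.02, 0.018])]
fixture_plate spot_point [(0.96, [0.527, 0.008, 0.002]), (0.19, [0.389, 0.259, -0.001])]
parallel_a search_frame [(0.66, [0.335, -0.322, 0.024]), (0.61, [0.565, -0.195, 0.024]), (0.58, [0.692, -0.25, 0.018])]
parallel_a spot_point [(0.69, [0.606, -0.338, -0.001]), (0.61, [0.355, -0.326, 0.0]), (0.58, [0.698, -0.248, -0.001]), (0.49, [0.576, -0.194, 0.001])]
bearing_foot search_frame [(0.69, [0.478, -0.408, 0.013])]
bearing_foot spot_point [(0.75, [0.488, -0.414, 0.004])]
heel_block search_frame [(0.54, [0.602, 0.279, 0.029])]
heel_block spot_point [(0.68, [0.616, 0.286, 0.001])]
tall_block search_frame [(0.77, [0.376, 0.248, 0.046])]
tall_block spot_point [(0.89, [0.391, 0.261, 0.003])]
strap search_frame []
strap spot_poi
[... 1642 characters left out ...]
8])}
{'t': 1.55, 'joints': array([ 9.86217945e-01,  2.58622185e-01,  1.53500392e+00, -1.86877037e-05,
        1.34800698e+00, -2.02793653e-01]), 'joint_vel': array([-0.00058893,  0.00136913,  0.00122236,  0.00012739, -0.00088959,
        0.00012215]), 'joint_torque': array([ 1.48754400e-03, -4.45911062e+01, -2.90895134e+01, -2.38676002e-04,
        9.05777051e-04, -6.83421695e-05]), 'tool_pos': array([0.20489821, 0.51040811, 0.24529621]), 'eef_rot': array([ 1.89733098e-01,  9.81835705e-01, -2.21667958e-05,  6.60316227e-07]), 'ft_force': array([ 0.19840095, -0.05264032,  0.58587917]), 'ft_torque': array([ 0.00835242,  0.05078316, -0.00235141]), 'grasp_force': 0.0, 'width': 0.9993952484071397}
```

View pics/side0.png

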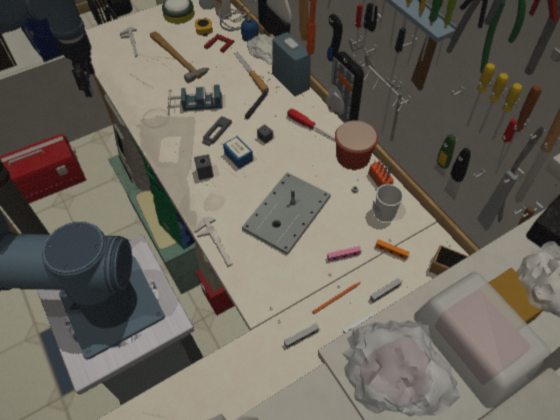

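View pics/scene0.png

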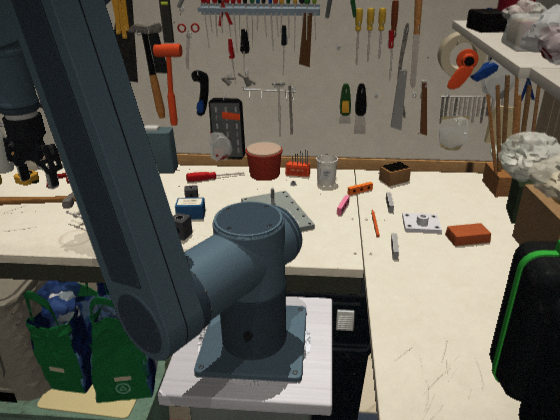

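Scene: the plate sits mid-table (side view ~(287,212)). The grey parallels are at (300,335) and (385,290), with pink (343,253) and orange (392,248) to be left alone. The heel block is at (265,132), the tall block at (203,165), the box at (238,150) and the strap at (217,130). The foot shows in the scene view at (423,222), behind a shelf load in the side view. Next I fit silhouettes.

```bash
cat >> h.py <<'E'
from scipy.optimize import minimize
def box(x0,x1,y0,y1,z0,z1): return np.array([[x,y,z] for x in(x0,x1) for y in(y0,y1) for z in(z0,z1)])*1e-3
a=np.linspace(0,2*np.pi,24,endpoint=False)
MODELS=dict(fixture_plate=[box(-115,115,-75,75,0,15),box(25,35,-5,5,15,77)],parallel_a=[box(-45,45,-7,7,0,25)],
 bearing_foot=[box(-35,55,-50,50,0,12),np.array([[.016*np.cos(t),.016*np.sin(t),z] for t in a for z in(0.012,.034)])],
 heel_block=[box(-17.5,17.5,-20,20,0,37)],tall_block=[box(-22.5,22.5,-22.5,22.5,0,58)],strap=[box(-60,60,-20,20,0,12)],screw_box=[box(-30,30,-41.5,41.5,0,46)])
def sil(c,name,p,z0=0,s=4):
    K,t,r,_=c; m=np.zeros((420*s,560*s),np.uint8)
    for P in MODELS[name]:
        W=R.from_euler('z',p[2]).apply(P)+[p[0],p[1],z0]
        q=(r.inv().apply(W-t)*[1,-1,-1])@K.T; q=q[:,:2]/q[:,2:]
        h=cv2.convexHull(((q+.5)*s).astype(np.float32)).astype(np.int32); cv2.fillConvexPoly(m,h,255)
    return cv2.resize(m,(560,420),interpolation=cv2.INTER_AREA)/255.
def fit(c,name,mask,xy,z0=0,yaws=None):
    m=mask.astype(float); best=None
    def cost(p):
        s=sil(c,name,p,z0); return 1-np.minimum(s,m).sum()/np.maximum(s,m).sum()
    ys=np.radians(np.arange(0,180,15)) if yaws is None else yaws
    ys=sorted(ys,key=lambda y:cost([*xy,y]))[:2]
    for y in ys:
        o=minimize(cost,[*xy,y],method='Nelder-Mead',options=dict(initial_simplex=[[*xy,y],[xy[0]+.01,xy[1],y],[xy[0],xy[1]+.01,y],[*xy,y+.2]],maxiter=120,xatol=1e-4,fatol=1e-4))
        if best is None or o.fun<best.fun: best=o
    return best.x,1-best.fun
def fitall(n,names,z0=0,thr=.3):
    c=cam(n)
    for o in names:
        for d in eyes.masks_of(n,o):
            m=d["mask"]
            if d["conf"]<thr or m.sum()<30: continue
            v,u=np.nonzero(m); xy=pix(n,u.mean(),v.mean(),z0+.015)[:2]
            p,iou=fit(c,o,m,xy,z0); print(n,o,round(d["conf"],2),"px",u.mean().round(),v.mean().round(),"xy",p[:2].round(4),"yaw",np.degrees(p[2]).round(1),"iou",round(iou,2))
E
python3 - <<'E'
from h import *
fitall("side","fixture_plate parallel_a heel_block tall_block strap screw_box".split())
eyes.grab_frame("scene") if 0 else None
fitall("scene",["bearing_foot","parallel_a","fixture_plate"])
E
```

```text
side fixture_plate 0.66 px 286.0 213.0 xy [0.5247 0.006 ] yaw 25.2 iou 0.98
side parallel_a 0.84 px 301.0 336.0 xy [ 0.3568 -0.3241] yaw 177.3 iou 0.82
side parallel_a 0.79 px 392.0 250.0 xy [ 0.6964 -0.2508] yaw 122.1 iou 0.91
side parallel_a 0.77 px 386.0 290.0 xy [ 0.6082 -0.3363] yaw 182.6 iou 0.77
side parallel_a 0.67 px 344.0 254.0 xy [ 0.5795 -0.1943] yaw 162.0 iou 0.91
side parallel_a 0.62 px 359.0 323.0 xy [ 0.5008 -0.3705] yaw 186.8 iou 0.27
side tall_block 0.91 px 204.0 167.0 xy [0.3919 0.2584] yaw 73.6 iou 0.93
side strap 0.8 px 216.0 130.0 xy [0.4982 0.3889] yaw 28.0 iou 0.79
side screw_box 0.61 px 238.0 152.0 xy [0.5095 0.2624] yaw 6.5 iou 0.94
scene bearing_foot 0.64 px 421.0 223.0 xy [ 0.4869 -0.4142] yaw -4.3 iou 0.91
scene bearing_foot 0.43 px 191.0 192.0 xy [0.6622 0.2748] yaw 103.5 iou 0.35
scene parallel_a 0.68 px 360.0 188.0 xy [ 0.6948 -0.2517] yaw 126.1 iou 0.8
scene parallel_a 0.59 px 389.0 202.0 xy [ 0.6074 -0.3361] yaw 0.1 iou 0.91
scene parallel_a 0.56 px 394.0 245.0 xy [ 0.3602 -0.3239] yaw 177.7 iou 0.88
scene fixture_plate 0.81 px 284.0 206.0 xy [0.5285 0.0064] yaw 25.2 iou 0.41
```

```bash
cat >> h.py <<'E'
def rel(x,y,z,yaw,s=None):
    """print shift/turn from current measured pose to TCP target with tool-y direction yaw (deg, mod 180)"""
    s=get_state(); r=R.from_quat(s["eef_rot"]); d=r.inv().apply(np.array([x,y,z])-s["tool_pos"])
    ty=r.apply([0,1,0]); cur=np.degrees(np.arctan2(ty[1],ty[0]))
    w=(yaw-cur+90)%180-90
    print("rel",(d).round(4).tolist(),"turn",round(-w,1),"j6",s["joints"][5].round(2),"t",round(s["t"],2))
E
python3 - <<'E'
from h import *
def ray(n,u,v):
    K,t,r,_=cam(n); d=np.linalg.inv(K)@[u,v,1]; d=r.apply([d[0],-d[1],-d[2]]); return t,d
for a_,b_ in [((545,213),(455,22)),((515,295),(470,233)),((400,360),(545,155)),((450,260),(395,175))]:
    t1,d1=ray("side",*a_);t2,d2=ray("scene",*b_)
    A=np.c_[d1,-d2]; k=np.linalg.lstsq(A,t2-t1,rcond=None)[0]; print((t1+k[0]*d1).round(3),(t2+k[1]*d2).round(3))
rel(.42,-.15,.30,90)
s=get_state(); K,t,r,_=cam("wrist"); print("view",r.apply([0,0,-1]), "tool frame cam", R.from_quat(s["eef_rot"]).inv().apply(t-s["tool_pos"]))
E
```

```text
[ 0.708 -0.516  0.505] [ 0.719 -0.482  0.524]
[ 0.967 -0.5   -0.123] [ 0.843 -0.674 -0.231]
[ 0.413 -0.551  0.32 ] [ 0.354 -0.646  0.282]
[ 0.8   -0.36   0.024] [ 0.795 -0.374  0.017]
rel [-0.4457, -0.5327, -0.0547] turn -21.9 j6 -0.2 t 2.0
view [ 0.25935566 -0.1042174  -0.96014237] tool frame cam [ 0.07089588  0.00077625 -0.12817444]
```

```bash
python3 - <<'E'
import cv2
a=cv2.imread("pics/side0.png")[180:420,200:560];b=cv2.imread("pics/scene0.png")[0:300,330:560]
a=cv2.resize(a,(450,300));cv2.imwrite("pics/cmb.png",cv2.resize(cv2.hconcat([a,b]),None,fx=1.17,fy=1.17))
E
```

```text
(no output)
```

View pics/cmb.png

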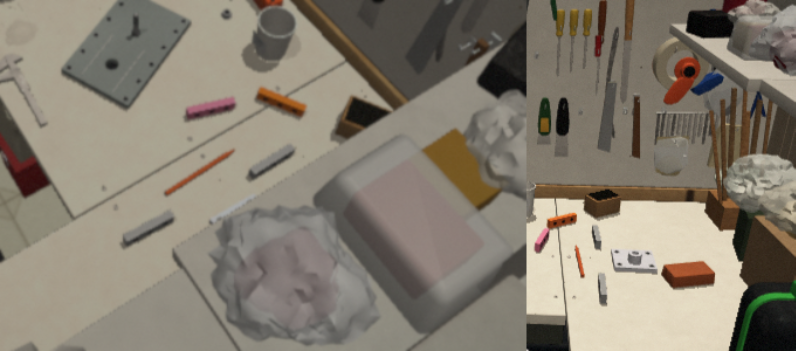

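Request:
{"op": "play_rows", "data": {
  "plan": [-1,-0.446,-0.533,-0.055,-22,-1,-0.446,-0.533,-0.055,-22,-1,-0.446,-0.533,-0.055,-22,-1,-0.446,-0.533,-0.055,-22,-1,-0.446,-0.533,-0.055,-22,-1,-0.446,-0.533,-0.055,-22,-1,-0.446,-0.533,-0.055,-22,-1,-0.446,-0.533,-0.055,-22,-1,-0.446,-0.533,-0.055,-22,-1,-0.446,-0.533,-0.055,-22,-1,-0.446,-0.533,-0.055,-22,-1,-0.446,-0.533,-0.055,-22,-1,-0.446,-0.533,-0.055,-22,-1,-0.446,-0.533,-0.055,-22,-1,-0.446,-0.533,-0.055,-22,-1,-0.446,-0.533,-0.055,-22]
}}

```text
t: 4.0
tool_pos: [0.4201, -0.1492, 0.3005]
eef_rot: [-0.002, 1.0, -0.0, 0.0]
ft_force: [0.9, -0.3, 0.1]
width: 1.002
grasp_force: 0.0
```

```bash
python3 - <<'E'
from h import *
im=eyes.grab_frame("wrist"); cv2.imwrite("pics/w1.png",im)
fitall("wrist","fixture_plate parallel_a bearing_foot".split())
s=get_state(); print(s["tool_pos"],s["t"])
E
```

```text
wrist fixture_plate 0.88 px 378.0 234.0 xy [0.526  0.0074] yaw 25.4 iou 0.84
wrist parallel_a 0.91 px 215.0 346.0 xy [ 0.6979 -0.25  ] yaw 123.8 iou 0.87
wrist parallel_a 0.88 px 248.0 282.0 xy [ 0.5802 -0.1923] yaw 162.4 iou 0.92
wrist parallel_a 0.61 px 145.0 134.0 xy [ 0.3611 -0.3233] yaw 176.4 iou 0.95
wrist parallel_a 0.39 px 153.0 273.0 xy [ 0.57   -0.3389] yaw 138.8 iou 0.15
wrist bearing_foot 0.82 px 96.0 231.0 xy [ 0.49   -0.4142] yaw -1.7 iou 0.98
[ 0.42019994 -0.15003757  0.30044584] 4.2
```

View pics/w1.png

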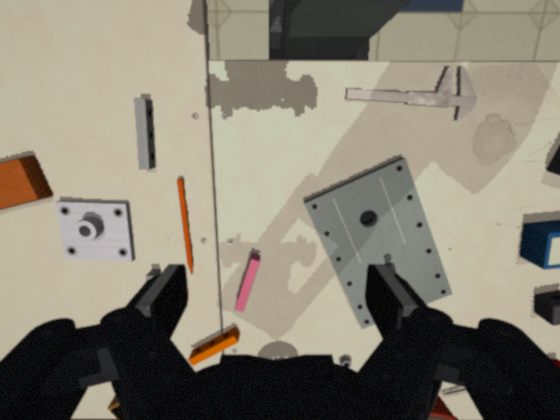

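The wrist view shows the hole at (368,218), the foot at (95,230) with its long end away from the robot, and parallel A at (145,133). The plate's yaw is about 25°.

```bash
python3 - <<'E'
from h import *
rel(.36,-.3235,.14,86.5)
im=cv2.imread("pics/w1.png"); g=cv2.cvtColor(im,cv2.COLOR_BGR2GRAY)
sub=g[205:232,352:384]; m=(sub<70).astype(np.uint8); n,l,st,ce=cv2.connectedComponentsWithStats(m); i=1+np.argmax(st[1:,4]); c=ce[i]+[352,205]
print("hole px",c,st[i])   # NB camera pose same as at picture
h=pix("wrist",*c,.015); print("hole",h)
y=np.radians(25.3); print("plate from hole",h[:2]+.055*np.array([np.cos(y),np.sin(y)]))
for x,yy in [(-105,35),(5,35),(-105,-35),(5,-35)]:
    P=R.from_euler('z',y).apply([x/1e3,yy/1e3,.015])+[.526,.0074,0]; print(x,yy,proj("wrist",P).round(1))
cv2.imwrite("pics/w1c.png",cv2.resize(im[145:335,295:465],None,fx=3,fy=3,interpolation=cv2.INTER_CUBIC))
E
```

```text
rel [0.0607, -0.1733, 0.1605] turn 3.7 j6 -2.17 t 4.2
hole px [368.15238095 218.2       ] [  8   6  17  16 210]
hole [ 0.47570578 -0.01738864  0.015     ]
plate from hole [0.52543032 0.00611604]
-105 35 [[380.3 176.9]]
5 35 [[405.6 244.2]]
-105 -35 [[333.2 197.9]]
5 -35 [[360.9 262.7]]
```

View pics/w1c.png

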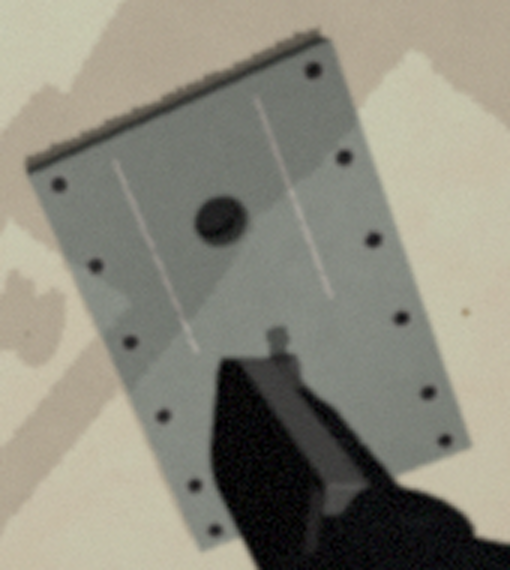

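The line ends match the fitted plate pose (0.526, 0.007, 25.3°) within half a pixel. Next I hover over parallel A.

Request:
{"op": "play_rows", "data": {
  "plan": [-1,0.061,-0.173,0.16,4,-1,0.061,-0.173,0.16,4,-1,0.061,-0.173,0.16,4,-1,0.061,-0.173,0.16,4,-1,0.061,-0.173,0.16,4,-1,0.061,-0.173,0.16,4]
}}

```text
t: 4.95
tool_pos: [0.3597, -0.3234, 0.1405]
eef_rot: [0.034, 0.999, 0.0, -0.0]
ft_force: [-0.5, -0.1, -0.5]
width: 1.001
grasp_force: 0.0
```

```bash
python3 - <<'E'
from h import *
im=eyes.grab_frame("wrist"); cv2.imwrite("pics/w2.png",im)
fitall("wrist",["parallel_a","bearing_foot"])
s=get_state(); print(s["tool_pos"],s["t"])
rel(.36,-.3235,.016,86.5)
E
```

```text
wrist parallel_a 0.69 px 275.0 210.0 xy [ 0.3613 -0.3237] yaw 176.9 iou 0.94
wrist bearing_foot 0.69 px 210.0 333.0 xy [ 0.4956 -0.403 ] yaw 59.0 iou 0.49
[ 0.3604454  -0.32312953  0.1415206 ] 5.1
rel [0.0006, -0.0002, 0.1255] turn -0.3 j6 -2.47 t 5.1
```

Request:
{"op": "play_rows", "data": {
  "plan": [-1,0,0,0.055,0,-1,0,0,0.1,0,-1,0,0,0.125,0,-1,0,0,0.125,0,1,0,0,0.125,0,1,0,0,0.125,0,1,0,0,0.125,0,1,0,0,0.125,0,1,0,0,0.125,0,1,0,0,0.125,0,1,0,0,0.08,0,1,0,0,0.02,0,1,0,0,-0.01,0,1,0,0,-0.01,0],
  "squeeze": 60
}}

```text
t: 6.85
tool_pos: [0.3604, -0.3248, 0.1525]
eef_rot: [0.034, 0.999, -0.002, 0.002]
ft_force: [0.2, -0.4, -3.2]
width: 0.148
grasp_force: 59.2
```

```bash
cat >> h.py <<'E'
PL=[.5258,.0070,25.3]
def plate(x,y,z):
    return R.from_euler('z',PL[2],degrees=True).apply([x/1e3,y/1e3,z/1e3])+[PL[0],PL[1],0]
E
python3 - <<'E'
from h import *
p=plate(-50,35,15);print(p); q=plate(-50,-35,15); print(q)
for w in (p,q): rel(w[0],w[1],.15,115.3)
E
```

```text
[0.46563835 0.017275   0.015     ]
[ 0.4955534  -0.04601078  0.015     ]
rel [-0.0818, 0.3484, 0.0013] turn -29.2 j6 -2.47 t 6.85
rel [-0.1159, 0.2873, 0.0017] turn -29.2 j6 -2.47 t 6.85
```

Request:
{"op": "play_rows", "data": {
  "plan": [1,-0.082,0.348,0.03,-29,1,-0.082,0.348,0.03,-29,1,-0.082,0.348,0.03,-29,1,-0.082,0.348,0.03,-29,1,-0.082,0.348,0.03,-29,1,-0.082,0.348,0.03,-29,1,-0.082,0.348,0.03,-29,1,-0.082,0.348,0.03,-29,1,-0.082,0.348,0.03,-29]
}}

```text
t: 7.98
tool_pos: [0.4643, 0.017, 0.1197]
eef_rot: [-0.217, 0.976, 0.0, -0.001]
ft_force: [0.6, -0.2, -1.8]
width: 0.151
grasp_force: 59.5
```

```bash
cat >> h.py <<'E'
def overlay(n,im,held=None,sc=1):
    im=im.copy()
    def ln(a,b,col):
        q=proj(n,[a,b]).round().astype(int); cv2.line(im,tuple(map(int,q[0])),tuple(map(int,q[1])),col,1)
    for y in(35,-35): ln(plate(-105,y,15),plate(5,y,15),(0,0,255))
    for x,y,X,Y in[(-115,-75,115,-75),(115,-75,115,75),(115,75,-115,75),(-115,75,-115,-75)]: ln(plate(x,y,15),plate(X,Y,15),(0,255,0))
    c=[plate(-55+12*np.cos(t),12*np.sin(t),15) for t in a]
    cv2.polylines(im,[proj(n,c).round().astype(int)],True,(0,255,255),1)
    return im
E
python3 - <<'E'
from h import *
im=eyes.grab_frame("wrist"); cv2.imwrite("pics/w3.png",overlay("wrist",im))
s=get_state(); print(s["tool_pos"],s["t"])
p=plate(-50,35,15);rel(p[0],p[1],.033,115.3)
E
```

```text
[0.46454662 0.01692486 0.11994804] 8.025
rel [-0.0012, -0.0002, 0.0869] turn -0.3 j6 -2.21 t 8.03
```

View pics/w3.png

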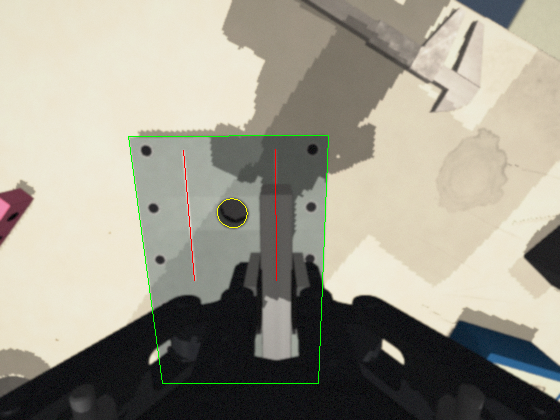

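The overlay of the lines, hole and edges sits right on the plate, so I lower the parallel.

Request:
{"op": "play_rows", "data": {
  "plan": [1,-0.001,0,0.05,0,1,-0.001,0,0.075,0,1,-0.001,0,0.084,0,1,-0.001,0,0.088,0,1,-0.001,0,0.088,0,1,-0.001,0,0.088,0,0,-0.001,0,0.088,0,0,-0.001,0,0.088,0,0,-0.001,0,0.088,0,0,-0.001,0,0.04,0,-1,-0.001,0,-0.02,0,-1,-0.001,0,-0.08,0,-1,-0.001,0,-0.08,0]
}}

```text
t: 9.65
tool_pos: [0.469, 0.018, 0.2054]
eef_rot: [-0.218, 0.976, -0.002, 0.005]
ft_force: [0.7, -0.2, -1.5]
width: 1.001
grasp_force: 0.0
```

```bash
python3 - <<'E'
from h import *
im=eyes.grab_frame("wrist"); cv2.imwrite("pics/w4.png",overlay("wrist",im))
fitall("wrist",["parallel_a"],z0=.015)
print(plate(-50,35,15))
fitall("wrist",["parallel_a","bearing_foot"])
s=get_state(); print(s["tool_pos"],s["t"])
rel(.6075,-.3365,.17,90)
E
```

```text
wrist parallel_a 0.79 px 279.0 194.0 xy [0.4656 0.0202] yaw 25.0 iou 0.92
wrist parallel_a 0.73 px 62.0 201.0 xy [ 0.5678 -0.1816] yaw 160.8 iou 0.86
wrist parallel_a 0.59 px 16.0 266.0 xy [ 0.6802 -0.2369] yaw 124.6 iou 0.91
[0.46563835 0.017275   0.015     ]
wrist parallel_a 0.79 px 279.0 194.0 xy [0.4655 0.0216] yaw 25.1 iou 0.92
wrist parallel_a 0.73 px 62.0 201.0 xy [ 0.5718 -0.1878] yaw 161.7 iou 0.92
wrist parallel_a 0.59 px 16.0 266.0 xy [ 0.6879 -0.2444] yaw 124.2 iou 0.93
[0.4646901  0.0188139  0.19883973] 9.85
rel [0.0215, -0.3824, 0.0282] turn 25.1 j6 -2.21 t 9.85
```

Request:
{"op": "play_rows", "data": {
  "plan": [-1,0.022,-0.382,0.03,25,-1,0.022,-0.382,0.03,25,-1,0.022,-0.382,0.03,25,-1,0.022,-0.382,0.03,25,-1,0.022,-0.382,0.03,25,-1,0.022,-0.382,0.03,25,-1,0.022,-0.382,0.03,25,-1,0.022,-0.382,0.03,25,-1,0.022,-0.382,0.03,25,-1,0.022,-0.382,0.03,25]
}}

```text
t: 11.1
tool_pos: [0.6081, -0.335, 0.1708]
eef_rot: [-0.002, 1.0, 0.0, 0.0]
ft_force: [0.2, -0.1, 0.2]
width: 1.005
grasp_force: 0.0
```

```bash
python3 - <<'E'
from h import *
im=eyes.grab_frame("wrist"); cv2.imwrite("pics/w5.png",overlay("wrist",im))
fitall("wrist",["parallel_a","bearing_foot"])
s=get_state(); print(s["tool_pos"],s["t"])
rel(.6075,-.3365,.016,90)
E
```

```text
wrist parallel_a 0.96 px 427.0 171.0 xy [ 0.5797 -0.1928] yaw 162.3 iou 0.96
wrist parallel_a 0.94 px 350.0 286.0 xy [ 0.6971 -0.2501] yaw 122.2 iou 0.72
wrist parallel_a 0.75 px 275.0 201.0 xy [ 0.6079 -0.3357] yaw 0.5 iou 0.94
wrist bearing_foot 0.59 px 185.0 78.0 xy [ 0.4904 -0.4148] yaw -1.6 iou 0.98
[ 0.60823835 -0.33571081  0.17101557] 11.25
rel [0.0008, -0.0007, 0.155] turn 0.2 j6 -2.24 t 11.25
```

View pics/w5.png

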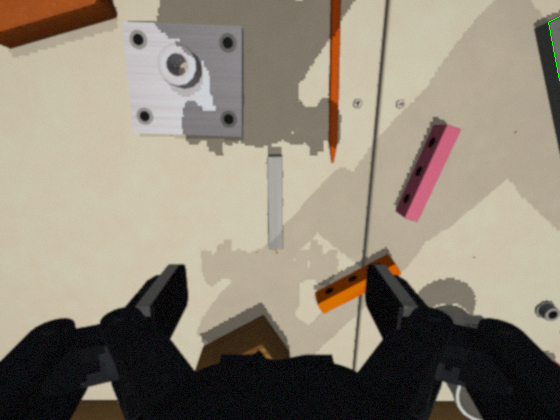

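Request:
{"op": "play_rows", "data": {
  "plan": [-1,0,0,0.055,0,-1,0,0,0.1,0,-1,0,0,0.135,0,-1,0,0,0.154,0,-1,0,0,0.154,0,1,0,0,0.154,0,1,0,0,0.154,0,1,0,0,0.154,0,1,0,0,0.154,0,1,0,0,0.154,0,1,0,0,0.154,0,1,0,0,0.12,0,1,0,0,0.06,0,1,0,0,0.02,0,1,0,0,0.02,0],
  "squeeze": 60
}}

```text
t: 13.12
tool_pos: [0.6098, -0.3379, 0.1542]
eef_rot: [-0.001, 1.0, -0.002, 0.003]
ft_force: [-1.0, -0.5, -2.9]
width: 0.149
grasp_force: 59.5
```

```bash
python3 - <<'E'
from h import *
q=plate(-50,-35,15); rel(q[0],q[1],.12,115.3-.3)
E
```

```text
rel [0.1138, 0.2923, 0.0322] turn -24.9 j6 -2.24 t 13.12
```

Request:
{"op": "play_rows", "data": {
  "plan": [1,0.114,0.291,0.03,-25,1,0.114,0.291,0.03,-25,1,0.114,0.291,0.03,-25,1,0.114,0.291,0.03,-25,1,0.114,0.291,0.03,-25,1,0.114,0.291,0.03,-25,1,0.114,0.291,0.03,-25,1,0.114,0.291,0.03,-25,1,0.114,0.291,0.03,-25,1,0.114,0.291,0.03,-25]
}}

```text
t: 14.38
tool_pos: [0.4937, -0.0467, 0.1202]
eef_rot: [-0.217, 0.976, -0.0, -0.0]
ft_force: [-0.6, -0.3, -2.2]
width: 0.15
grasp_force: 59.8
```

```bash
python3 - <<'E'
from h import *
im=eyes.grab_frame("wrist"); cv2.imwrite("pics/w6.png",overlay("wrist",im))
s=get_state(); print(s["tool_pos"],s["t"],s["joint_vel"].round(2))
fitall("wrist",["parallel_a"],z0=.015)
print(plate(-50,35,15),plate(-50,-35,15))
q=plate(-50,-35,15); rel(q[0],q[1],.033,115.2)
E
```

```text
[ 0.49362602 -0.04650669  0.12023999] 14.425 [ 0. -0.  0.  0.  0. -0.]
wrist parallel_a 0.62 px 368.0 224.0 xy [0.4672 0.0194] yaw 25.4 iou 0.93
wrist parallel_a 0.59 px 276.0 267.0 xy [ 0.5193 -0.0347] yaw 32.1 iou 0.42
wrist parallel_a 0.59 px 16.0 315.0 xy [ 0.6839 -0.2403] yaw 125.4 iou 0.93
wrist parallel_a 0.55 px 73.0 234.0 xy [ 0.5722 -0.1854] yaw 161.4 iou 0.88
[0.46563835 0.017275   0.015     ] [ 0.4955534  -0.04601078  0.015     ]
rel [-0.002, -0.0005, 0.0873] turn -0.1 j6 -2.33 t 14.47
```

View pics/w6.png

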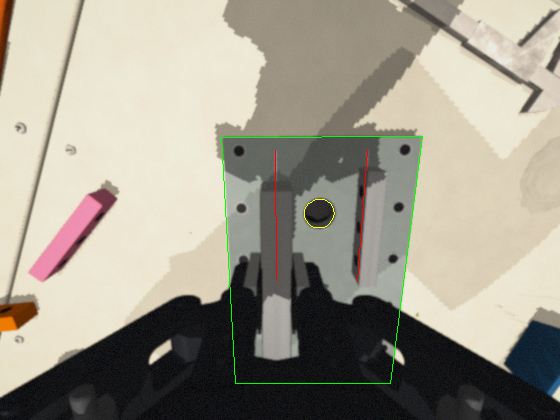

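Request:
{"op": "play_rows", "data": {
  "plan": [1,-0.002,0,0.05,0,1,-0.002,0,0.075,0,1,-0.002,0,0.084,0,1,-0.002,0,0.088,0,1,-0.002,0,0.088,0,1,-0.002,0,0.088,0,0.2,-0.002,0,0.088,0,0.2,-0.002,0,0.088,0,0.2,-0.002,0,0.088,0,0.2,-0.002,0,0.05,0,0.2,-0.002,0,-0.01,0,-1,0.03,0.035,-0.07,0,-1,0.03,0.035,-0.1,0,-1,0.03,0.035,-0.1,0,-1,0.03,0.035,-0.1,0,-1,0.03,0.035,-0.1,0]
}}

```text
t: 16.48
tool_pos: [0.4508, -0.0268, 0.2188]
eef_rot: [-0.217, 0.976, 0.001, -0.001]
ft_force: [0.4, -0.2, -0.2]
width: 1.0
grasp_force: 0.0
```

```bash
python3 - <<'E'
from h import *
im=eyes.grab_frame("wrist"); 
s=get_state(); print(s["tool_pos"],s["t"],s["joint_vel"].round(2))
fitall("wrist",["parallel_a"],z0=.015)
print(plate(-50,35,15),plate(-50,-35,15))
o=overlay("wrist",im)
for y in (35,-35):
    P=R.from_euler('z',PL[2],degrees=True).apply(box(-45,45,-7,7,0,25))+plate(-50,y,15)
    q=proj("wrist",P).round().astype(int); 
    for z in (0,1):
        cv2.polylines(o,[q[[0+z,2+z,6+z,4+z]]],True,(255,0,255) if z else (255,128,0),1)
cv2.imwrite("pics/w7.png",cv2.resize(o[90:330,180:400],None,fx=2.5,fy=2.5,interpolation=cv2.INTER_CUBIC))
rel(.4905,-.4145,.2,90)
E
```

```text
[ 0.45089694 -0.0268435   0.21883342] 16.525 [ 0.  0. -0.  0.  0.  0.]
wrist parallel_a 0.85 px 307.0 224.0 xy [0.4678 0.0196] yaw 25.4 iou 0.91
wrist parallel_a 0.85 px 35.0 292.0 xy [ 0.6852 -0.2437] yaw 123.1 iou 0.87
wrist parallel_a 0.7 px 244.0 223.0 xy [ 0.4957 -0.0445] yaw 24.8 iou 0.94
wrist parallel_a 0.55 px 101.0 230.0 xy [ 0.5723 -0.1862] yaw 161.9 iou 0.89
[0.46563835 0.017275   0.015     ] [ 0.4955534  -0.04601078  0.015     ]
rel [0.1287, -0.3678, 0.0185] turn 25.1 j6 -2.32 t 16.57
```

View pics/w7.png

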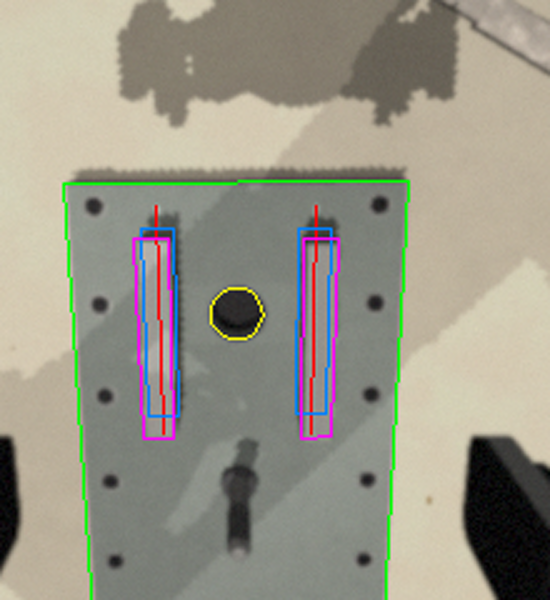

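Both parallels stand on their lines to within 1–2 mm. Next is the foot.

Request:
{"op": "play_rows", "data": {
  "plan": [-1,0.129,-0.368,0.05,27,-1,0.129,-0.368,0.05,27,-1,0.129,-0.368,0.05,27,-1,0.129,-0.368,0.05,27,-1,0.129,-0.368,0.05,27,-1,0.129,-0.368,0.05,27,-1,0.129,-0.368,0.05,27,-1,0.129,-0.368,0.05,27,-1,0.129,-0.368,0.05,27,-1,0.129,-0.368,0.05,27]
}}

```text
t: 17.82
tool_pos: [0.4913, -0.4131, 0.1709]
eef_rot: [0.015, 1.0, 0.0, 0.0]
ft_force: [1.0, -0.2, -0.2]
width: 1.002
grasp_force: 0.0
```

```bash
python3 - <<'E'
from h import *
im=eyes.grab_frame("wrist"); cv2.imwrite("pics/w8.png",im)
s=get_state(); print(s["tool_pos"],s["t"])
fitall("wrist",["bearing_foot"])
print([toworld("wrist",d["at"]).round(4) for d in eyes.spot_point("wrist","bearing_foot")])
rel(.4905,-.4148,.034,88.3)
E
```

```text
[ 0.49133398 -0.41331728  0.17102705] 17.875
wrist bearing_foot 0.61 px 274.0 207.0 xy [ 0.4901 -0.415 ] yaw -1.7 iou 0.98
[]
rel [0.0008, -0.0009, 0.137] turn -0.1 j6 -2.41 t 17.98
```

View pics/w8.png

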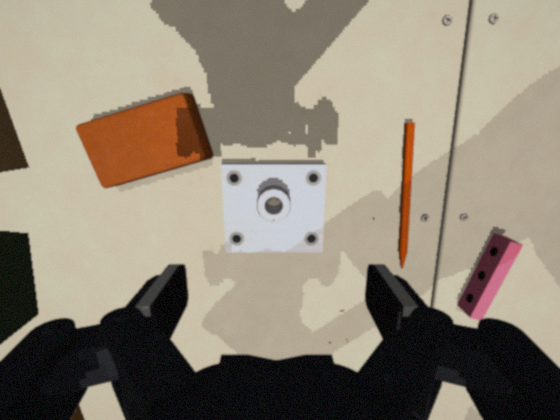

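Request:
{"op": "play_rows", "data": {
  "plan": [-1,0.001,-0.001,0.055,0,-1,0.001,-0.001,0.1,0,-1,0.001,-0.001,0.13,0,-1,0.001,-0.001,0.142,0,-1,0.001,-0.001,0.142,0,1,0.001,-0.001,0.142,0,1,0.001,-0.001,0.142,0,1,0.001,-0.001,0.142,0,1,0.001,-0.001,0.142,0,1,0.001,-0.001,0.142,0,1,0.001,-0.001,0.142,0],
  "squeeze": 90
}}

```text
t: 19.35
tool_pos: [0.4903, -0.4162, 0.0298]
eef_rot: [0.016, 1.0, -0.001, 0.001]
ft_force: [-0.4, 1.0, 5.4]
width: 0.341
grasp_force: 88.4
```

```bash
python3 - <<'E'
from h import *
s=get_state(); print(s["tool_pos"],s["eef_rot"],s["ft_force"],s["width"],s["grasp_force"])
p=plate(-55,0,0); rel(p[0],p[1],.17,115.3)
E
```

```text
[ 0.49030776 -0.4162453   0.02981559] [ 1.63537927e-02  9.99865871e-01 -6.44547781e-04  6.14905651e-04] [-0.41744972  1.00310502  5.35360675] 0.34079771620133675 88.38213443756104
rel [0.0271, 0.3989, -0.1407] turn -27.2 j6 -2.42 t 19.35
```

Request:
{"op": "play_rows", "data": {
  "plan": [1,0,0,-0.04,0,1,0,0,-0.1,0,1,0,0.03,-0.14,0,1,0.027,0.399,-0.14,-27,1,0.027,0.399,-0.14,-27,1,0.027,0.399,-0.14,-27,1,0.027,0.399,-0.14,-27,1,0.027,0.399,-0.14,-27,1,0.027,0.399,-0.14,-27,1,0.027,0.399,-0.14,-27,1,0.027,0.399,-0.14,-27,1,0.027,0.399,-0.14,-27,1,0.027,0.399,-0.14,-27,1,0.027,0.399,-0.12,-27,1,0.027,0.399,-0.12,-27]
}}

```text
t: 21.22
tool_pos: [0.4748, -0.0167, 0.1471]
eef_rot: [-0.217, 0.976, 0.001, -0.002]
ft_force: [0.3, 0.6, -3.5]
width: 0.336
grasp_force: 90.1
```

```bash
python3 - <<'E'
from h import *
im=eyes.grab_frame("wrist")
s=get_state(); print(s["tool_pos"],s["eef_rot"],s["t"],s["grasp_force"])
p=plate(-55,0,0); z0=s["tool_pos"][2]-.0298
fitall("wrist",["bearing_foot"],z0=z0)
rel(p[0],p[1],.0698+.001,115.3)
cv2.imwrite("pics/w9.png",overlay("wrist",im))
E
```

```text
[ 0.47543859 -0.01675608  0.14791625] [-2.16870076e-01  9.76200035e-01  3.99300519e-04 -8.38047439e-04] 21.275 90.05279302597046
wrist bearing_foot 0.66 px 277.0 255.0 xy [ 0.4749 -0.0163] yaw 25.6 iou 0.7
rel [-0.0002, 0.0002, 0.0776] turn -0.2 j6 -2.28 t 21.32
```

View pics/w9.png

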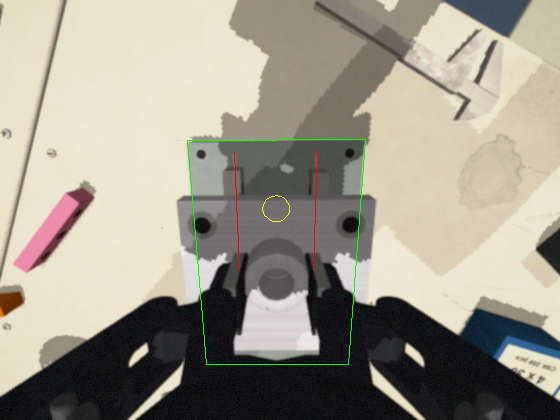

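Request:
{"op": "play_rows", "data": {
  "plan": [1,0,0,0.04,0,1,0,0,0.06,0,1,0,0,0.07,0,1,0,0,0.075,0,1,0,0,0.078,0,1,0,0,0.078,0,1,0,0,0.078,0,-0.3,0,0,0.077,0,-0.3,0,0,0.077,0,-0.3,0,0,0.077,0,-0.3,0,0,0.077,0,-0.3,0,0,0.03,0,-1,0,0,-0.03,0,-1,0.02,0,-0.09,0,-1,0.02,0,-0.09,0,-1,0.02,0,-0.09,0]
}}

```text
t: 23.32
tool_pos: [0.4576, -0.0246, 0.238]
eef_rot: [-0.217, 0.976, -0.0, 0.0]
ft_force: [0.3, 0.7, 0.2]
width: 1.003
grasp_force: 0.0
```

```bash
python3 - <<'E'
from h import *
im=eyes.grab_frame("wrist")
s=get_state(); print(s["tool_pos"],s["t"])
fitall("wrist",["bearing_foot"],z0=.04)
print(plate(-55,0,40))
cv2.imwrite("pics/w10.png",overlay("wrist",im))
rel(.60,.22,.25,115)
eyes.grab_frame("side"); fitall("side",["heel_block","strap"])
E
```

```text
[ 0.45717316 -0.02440332  0.23714355] 23.375
wrist bearing_foot 0.93 px 276.0 219.0 xy [ 0.475  -0.0154] yaw 25.5 iou 0.98
[ 0.47607546 -0.01650468  0.04      ]
rel [-0.2332, 0.1605, -0.0135] turn 0.1 j6 -2.31 t 23.43
side heel_block 0.46 px 216.0 131.0 xy [0.5173 0.3905] yaw 115.4 iou 0.42
side strap 0.65 px 216.0 131.0 xy [0.4968 0.3881] yaw 29.0 iou 0.9
```

The foot lies within 1.5 mm of its place, at the right yaw. Now I look at the left group.

Request:
{"op": "play_rows", "data": {
  "plan": [-1,-0.25,0.206,0.015,0,-1,-0.25,0.206,0.015,0,-1,-0.25,0.206,0.015,0,-1,-0.25,0.206,0.015,0,-1,-0.25,0.206,0.015,0,-1,-0.25,0.206,0.015,0,-1,-0.25,0.206,0.015,0,-1,-0.25,0.206,0.015,0,-1,-0.25,0.206,0.015,0]
}}

```text
t: 24.7
tool_pos: [0.5966, 0.2665, 0.2238]
eef_rot: [-0.217, 0.976, -0.0, 0.0]
ft_force: [-0.0, -0.4, 0.7]
width: 0.997
grasp_force: 0.0
```

```bash
python3 - <<'E'
from h import *
im=eyes.grab_frame("wrist"); cv2.imwrite("pics/w11.png",im)
s=get_state(); print(s["tool_pos"],s["t"])
fitall("wrist",["heel_block","strap","screw_box"])
E
```

```text
[0.59667032 0.26662456 0.22390804] 24.75
wrist heel_block 0.84 px 285.0 217.0 xy [0.6184 0.2877] yaw 13.2 iou 0.95
wrist strap 0.87 px 412.0 158.0 xy [0.4991 0.3913] yaw 29.0 iou 0.8
wrist screw_box 0.91 px 310.0 114.0 xy [0.5113 0.2636] yaw 6.2 iou 0.89
```

View pics/w11.png

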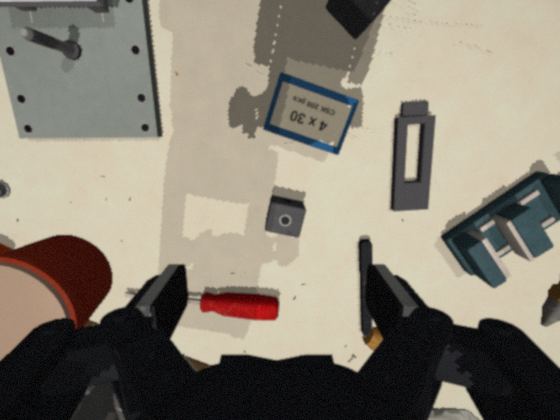

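The wrist view shows the heel block at (285,215) and the strap at (412,158) with its nose toward the robot. The screw box is at (312,113) and a teal vise at (505,230), right of the strap.

```bash
python3 - <<'E'
from h import *
c=cam("wrist")
for d in eyes.masks_of("wrist","heel_block")[:1]:
    for y in (13,103):
        for dy in (-4,4): print(fit(c,"heel_block",d["mask"],(.6175,.2875),yaws=[np.radians(y+dy)]))
rel(.6175,.2875,.15,103.2)
E
```

```text
(array([0.61846274, 0.28837156, 0.2269016 ]), np.float64(0.9490837689215724))
(array([0.61830507, 0.28852955, 0.21957888]), np.float64(0.9491456634897462))
(array([0.61884135, 0.28884414, 1.63941427]), np.float64(0.8229009031463882))
(array([0.61875317, 0.28835033, 1.69723497]), np.float64(0.8221666373443687))
rel [-0.0272, 0.0094, 0.0738] turn 11.9 j6 -1.76 t 24.95
```

Request:
{"op": "play_rows", "data": {
  "plan": [-1,-0.027,0.01,0.07,12,-1,-0.027,0.01,0.07,12,-1,-0.027,0.01,0.07,12,-1,-0.027,0.01,0.07,12,-1,-0.027,0.01,0.07,12]
}}

```text
t: 25.58
tool_pos: [0.6176, 0.2885, 0.1555]
eef_rot: [-0.115, 0.993, 0.0, 0.002]
ft_force: [-0.1, 0.0, 0.5]
width: 1.001
grasp_force: 0.0
```

```bash
python3 - <<'E'
from h import *
im=eyes.grab_frame("wrist"); cv2.imwrite("pics/w12.png",im)
fitall("wrist",["heel_block"])
s=get_state(); print(s["tool_pos"],s["t"])
rel(.618,.288,.020,103)
E
```

```text
wrist heel_block 0.7 px 275.0 208.0 xy [0.6174 0.2878] yaw 14.1 iou 0.94
[0.61737024 0.28849333 0.15492027] 25.675
rel [-0.0002, -0.0006, 0.1349] turn 0.1 j6 -1.53 t 25.68
```

Request:
{"op": "play_rows", "data": {
  "plan": [-1,0,-0.001,0.055,0,-1,0,-0.001,0.1,0,-1,0,-0.001,0.125,0,-1,0,-0.001,0.135,0,-1,0,-0.001,0.135,0,1,0,-0.001,0.135,0,1,0,-0.001,0.135,0,1,0,-0.001,0.135,0,1,0,-0.001,0.135,0,1,0,-0.001,0.135,0,1,0,-0.001,0.135,0],
  "squeeze": 80
}}

```text
t: 27.05
tool_pos: [0.6181, 0.2877, 0.0199]
eef_rot: [-0.114, 0.993, 0.0, 0.001]
ft_force: [-0.8, -1.1, 5.2]
width: 0.45
grasp_force: 82.3
```

```bash
python3 - <<'E'
from h import *
s=get_state(); print(s["tool_pos"],s["eef_rot"])
p=plate(72,0,15); print(p); rel(p[0],p[1],.20,115.3)
E
```

```text
[0.6181289  0.28772552 0.01986865] [-1.14286399e-01  9.93446983e-01  1.60411000e-04  1.29845897e-03]
[0.59089394 0.03776977 0.015     ]
rel [0.0828, -0.2372, -0.1804] turn -12.2 j6 -1.53 t 27.05
```

Request:
{"op": "play_rows", "data": {
  "plan": [1,0,0,-0.04,0,1,0,0,-0.1,0,1,0,0,-0.15,0,1,0.083,-0.237,-0.15,-12,1,0.083,-0.237,-0.15,-12,1,0.083,-0.237,-0.15,-12,1,0.083,-0.237,-0.15,-12,1,0.083,-0.237,-0.15,-12,1,0.083,-0.237,-0.15,-12,1,0.083,-0.237,-0.12,-12,1,0.083,-0.237,-0.1,-12,1,0.083,-0.237,-0.1,-12,1,0.083,-0.237,-0.1,-12]
}}

```text
t: 28.68
tool_pos: [0.5906, 0.039, 0.1189]
eef_rot: [-0.218, 0.976, -0.0, 0.0]
ft_force: [0.1, 0.1, -3.8]
width: 0.457
grasp_force: 82.0
```

```bash
python3 - <<'E'
from h import *
im=eyes.grab_frame("wrist")
s=get_state(); print(s["tool_pos"],s["eef_rot"],s["t"],s["grasp_force"])
p=plate(72,0,15); rel(p[0],p[1],.0349,115.3)
cv2.imwrite("pics/w13.png",overlay("wrist",im))
st=[plate(30,0,15),plate(30,0,77)]; print("stud",proj("wrist",st))
E
```

```text
[0.59091776 0.0386888  0.1193164 ] [-2.18130817e-01  9.75919139e-01 -2.51072191e-04  8.47548895e-04] 28.725 81.95926666259766
rel [0.0005, -0.0007, 0.0844] turn -0.1 j6 -2.13 t 28.73
stud [[274.52637336 164.19090209]
 [273.90015133 177.51320814]]
```

View pics/w13.png

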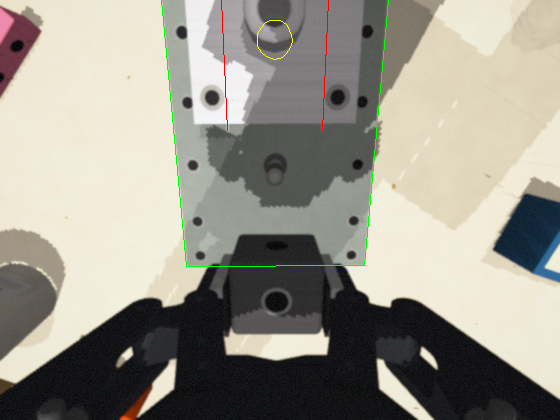

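The plate overlay and stud (275,165) agree with the model, so I lower the block.

Request:
{"op": "play_rows", "data": {
  "plan": [1,0,-0.001,0.04,0,1,0,-0.001,0.065,0,1,0,-0.001,0.078,0,1,0,-0.001,0.083,0,1,0,-0.001,0.0845,0,1,0,-0.001,0.0845,0,1,0,-0.001,0.0845,0,-0.2,0,-0.001,0.084,0,-0.2,0,-0.001,0.084,0,-0.2,0,-0.001,0.084,0,-0.2,0,-0.001,0.05,0,-0.2,0,-0.001,-0.01,0,-1,0.02,-0.001,-0.07,0,-1,0.02,-0.001,-0.1,0,-1,0.02,-0.001,-0.1,0,-1,0.02,-0.001,-0.1,0]
}}

```text
t: 30.72
tool_pos: [0.5718, 0.0286, 0.2173]
eef_rot: [-0.217, 0.976, 0.0, -0.001]
ft_force: [-0.4, 0.1, -1.5]
width: 1.003
grasp_force: 0.0
```

```bash
python3 - <<'E'
from h import *
im=eyes.grab_frame("wrist"); cv2.imwrite("pics/w14.png",im)
s=get_state(); print(s["tool_pos"],s["t"])
fitall("wrist",["heel_block"],z0=.015); fitall("wrist",["bearing_foot"],z0=.04)
print(plate(72,0,15),plate(-55,0,0))
rel(.499,.390,.18,119)
E
```

```text
[0.57158053 0.0286461  0.2166717 ] 30.775
wrist heel_block 0.7 px 276.0 216.0 xy [0.5898 0.0383] yaw 24.2 iou 0.87
wrist bearing_foot 0.97 px 277.0 95.0 xy [ 0.4754 -0.0152] yaw 25.1 iou 0.97
[0.59089394 0.03776977 0.015     ] [ 0.47607546 -0.01650468  0.        ]
rel [-0.0878, 0.3579, 0.0369] turn -3.9 j6 -2.15 t 30.88
```

Request:
{"op": "play_rows", "data": {
  "plan": [-0.4,-0.088,0.358,0.045,-4,-0.4,-0.088,0.358,0.045,-4,-0.4,-0.088,0.358,0.045,-4,-0.4,-0.088,0.358,0.045,-4,-0.4,-0.088,0.358,0.045,-4,-0.4,-0.088,0.358,0.045,-4,-0.4,-0.088,0.358,0.045,-4,-0.4,-0.088,0.358,0.045,-4,-0.4,-0.088,0.358,0.045,-4,-0.4,-0.088,0.358,0.045,-4]
}}

```text
t: 32.12
tool_pos: [0.5008, 0.3887, 0.1735]
eef_rot: [-0.25, 0.968, -0.0, 0.0]
ft_force: [-0.9, -0.4, 0.1]
width: 0.703
grasp_force: 0.0
```

```bash
python3 - <<'E'
from h import *
MODELS["strap"]=[box(-45,60,-20,20,0,12),box(-60,-45,-14,14,0,8)]
im=eyes.grab_frame("wrist")
s=get_state(); print(s["tool_pos"],s["t"],s["width"])
c=cam("wrist")
for d in eyes.masks_of("wrist","strap"):
    m=d["mask"].astype(np.uint8); cs,_=cv2.findContours(m,cv2.RETR_EXTERNAL,cv2.CHAIN_APPROX_NONE); m=cv2.drawContours(m*0,cs,-1,1,-1)
    for y in (29,209): print(d["conf"],fit(c,"strap",m,(.498,.390),yaws=[np.radians(y)]))
p,_=fit(c,"strap",m,(.498,.390),yaws=[np.radians(29)])
for P in MODELS["strap"]:
    W=R.from_euler('z',p[2]).apply(P)+[p[0],p[1],0]; cv2.polylines(im,[cv2.convexHull(proj("wrist",W).round().astype(np.int32))],True,(0,255,0),1)
cv2.imwrite("pics/w15.png",im)
rel(p[0],p[1],.015,np.degrees(p[2])+90)
E
```

```text
[0.50074829 0.3888336  0.17357076] 32.175 0.7032267514793057
0.66 (array([0.49874362, 0.39096982, 0.49670664]), np.float64(0.9681535100726367))
0.66 (array([0.49997661, 0.39166803, 3.62873975]), np.float64(0.9109694887961093))
rel [0.0008, 0.0027, 0.1586] turn 0.6 j6 -1.59 t 32.23
```

View pics/w15.png

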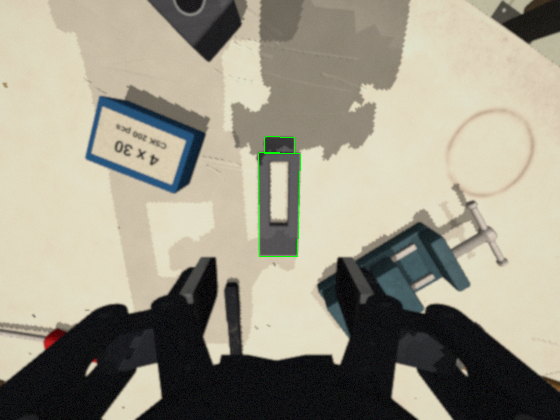

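Request:
{"op": "play_rows", "data": {
  "plan": [-0.4,0.001,0.003,0.055,0.5,-0.4,0.001,0.003,0.1,0.5,-0.4,0.001,0.003,0.14,0.5,-0.4,0.001,0.003,0.157,0.5,-0.4,0.001,0.003,0.157,0.5,1,0.001,0.003,0.157,0.5,1,0.001,0.003,0.157,0.5,1,0.001,0.003,0.157,0.5,1,0.001,0.003,0.157,0.5,1,0.001,0.003,0.157,0.5],
  "squeeze": 70
}}

```text
t: 33.48
tool_pos: [0.4995, 0.3926, 0.019]
eef_rot: [-0.247, 0.969, 0.0, 0.002]
ft_force: [0.0, -2.9, 6.7]
width: 0.44
grasp_force: 71.1
```

```bash
python3 - <<'E'
from h import *
s=get_state(); print(s["tool_pos"],s["eef_rot"],s["t"])
p=plate(37,0,52); print(p); rel(p[0],p[1],.20,115.3)
E
```

```text
[0.49945075 0.39262    0.01895876] [-2.47274442e-01  9.68942826e-01  2.71906989e-04  2.25304262e-03] 33.475
[0.55925105 0.02281224 0.052     ]
rel [0.1239, -0.3533, -0.1814] turn 3.3 j6 -1.58 t 33.48
```

Request:
{"op": "play_rows", "data": {
  "plan": [1,0,0,-0.04,0,1,0,0,-0.1,0,1,0,0,-0.16,0,1,0.123,-0.353,-0.16,3.3,1,0.123,-0.353,-0.16,3.3,1,0.123,-0.353,-0.16,3.3,1,0.123,-0.353,-0.16,3.3,1,0.123,-0.353,-0.16,3.3,1,0.123,-0.353,-0.16,3.3,1,0.123,-0.353,-0.16,3.3,1,0.123,-0.353,-0.16,3.3,1,0.123,-0.353,-0.15,3.3,1,0.123,-0.353,-0.13,3.3,1,0.123,-0.353,-0.13,3.3,1,0.123,-0.353,-0.13,3.3]
}}

```text
t: 35.35
tool_pos: [0.5589, 0.0243, 0.1465]
eef_rot: [-0.22, 0.976, 0.0, 0.0]
ft_force: [0.3, -0.3, -3.4]
width: 0.435
grasp_force: 72.2
```

```bash
python3 - <<'E'
from h import *
im=eyes.grab_frame("wrist")
s=get_state(); print(s["tool_pos"],s["eef_rot"],s["t"],s["grasp_force"])
p=plate(38.5,0,15); rel(p[0],p[1],.071,115.3)
# held strap expected at target-relative pose: overlay with slot and stud
tp=s["tool_pos"]; yw=np.degrees(2*np.arcsin(-s["eef_rot"][0])); print("yaw",yw)
o=overlay("wrist",im)
rr=R.from_euler('z',yw,degrees=True); base=np.array([tp[0],tp[1],tp[2]-.019])+rr.apply([-.0015,0,0])
for P in (np.array([[-60,-14,8],[60,-20,12],[60,20,12],[-60,14,8]]),np.array([[-37,-9,12],[27,-9,12],[27,9,12],[-37,9,12]])):
    cv2.polylines(o,[proj("wrist",rr.apply(P/1e3)+base).round().astype(np.int32)],True,(255,0,255),1)
q=proj("wrist",[plate(30,0,15),plate(30,0,77)]).round().astype(int); cv2.line(o,tuple(map(int,q[0])),tuple(map(int,q[1])),(0,255,255),1)
cv2.imwrite("pics/w16.png",cv2.resize(o[60:420,130:430],None,fx=1.66,fy=1.66))
E
```

```text
[0.55926676 0.02400274 0.1468528 ] [-2.19810383e-01  9.75542507e-01 -1.57735414e-04  4.32141070e-04] 35.4 72.16015934944153
rel [-0.0009, -0.001, 0.0759] turn 0.1 j6 -2.17 t 35.4
yaw 25.395792300659902
```

View pics/w16.png

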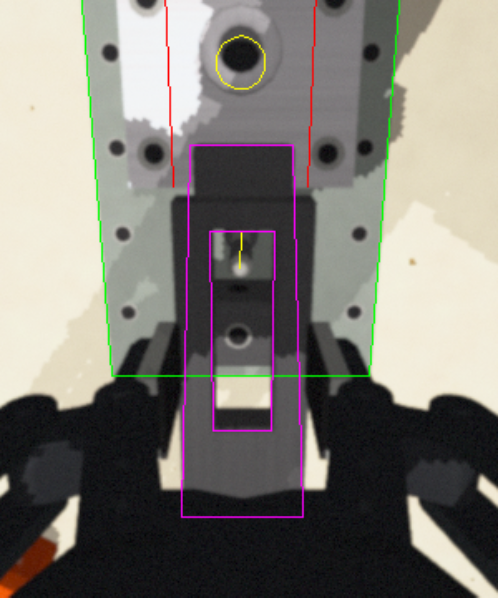

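The strap is held straight; the stud's top shows inside the slot at (240,268), as predicted. I lower it.

Request:
{"op": "play_rows", "data": {
  "plan": [1,-0.001,-0.001,0.025,0,1,-0.001,-0.001,0.045,0,1,-0.001,-0.001,0.06,0,1,-0.001,-0.001,0.068,0,1,-0.001,-0.001,0.072,0,1,-0.001,-0.001,0.0745,0,1,-0.001,-0.001,0.0745,0,1,-0.001,-0.001,0.0755,0,1,-0.001,-0.001,0.0755,0]
}}

```text
t: 36.52
tool_pos: [0.5605, 0.0228, 0.0711]
eef_rot: [-0.219, 0.976, -0.0, 0.0]
ft_force: [-0.1, -0.1, -3.7]
width: 0.437
grasp_force: 72.2
```

Request:
{"op": "play_rows", "data": {
  "plan": [1,0,0,0.001,0,1,0,0,0.001,0]
}}

```text
t: 36.78
tool_pos: [0.5606, 0.0228, 0.071]
eef_rot: [-0.219, 0.976, -0.0, 0.001]
ft_force: [-3.2, -0.5, 5.3]
width: 0.437
grasp_force: 73.2
```

Request:
{"op": "play_rows", "data": {
  "plan": [-0.2,0,0,0,0,-0.2,0,0,0,0,-0.2,0,0,0,0,-0.2,0,0,-0.02,0,-0.2,0,0,-0.06,0,-0.2,0,0,-0.12,0,-0.5,0.05,0,-0.16,0,-0.5,0.05,0,-0.16,0,-0.5,0.05,0,-0.16,0,-0.5,0.05,0,-0.16,0]
}}

```text
t: 38.02
tool_pos: [0.515, 0.0018, 0.2283]
eef_rot: [-0.219, 0.976, 0.001, -0.001]
ft_force: [-0.2, -0.9, -0.5]
width: 0.747
grasp_force: 0.0
```

```bash
python3 - <<'E'
from h import *
MODELS["strap"]=[box(-45,60,-20,20,0,12),box(-60,-45,-14,14,0,8)]
im=eyes.grab_frame("wrist"); s=get_state(); print(s["tool_pos"],s["t"])
c=cam("wrist")
for d in eyes.masks_of("wrist","strap")[:1]:
    m=d["mask"].astype(np.uint8); cs,_=cv2.findContours(m,cv2.RETR_EXTERNAL,cv2.CHAIN_APPROX_NONE); m=cv2.drawContours(m*0,cs,-1,1,-1)
    print(d["conf"],fit(c,"strap",m,(.559,.0228),z0=.052,yaws=[np.radians(25)]))
print(plate(37,0,52))
fitall("wrist",["bearing_foot"],z0=.04)
side=eyes.grab_frame("side"); a_=cv2.resize(side[150:270,220:360],None,fx=3,fy=3,interpolation=cv2.INTER_CUBIC)
w=im[0:360,130:430]
cv2.imwrite("pics/fin.png",cv2.hconcat([a_,w]))
E
```

```text
[0.51497767 0.00180153 0.22826127] 38.075
0.85 (array([0.55874845, 0.02276367, 0.44398712]), np.float64(0.9680813404844667))
[0.55925105 0.02281224 0.052     ]
wrist bearing_foot 0.8 px 277.0 160.0 xy [ 0.4757 -0.0153] yaw 25.3 iou 0.88
```

View pics/fin.png

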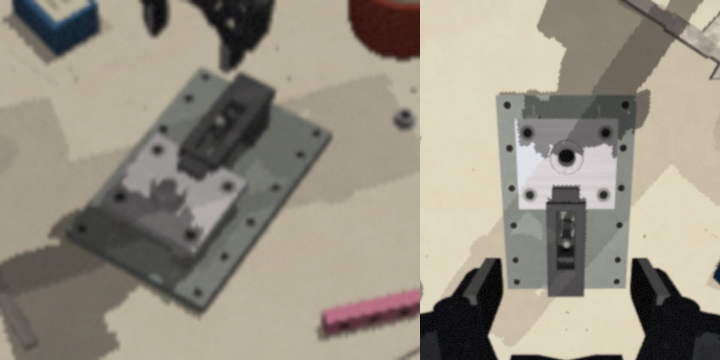

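The strap lies level over the stud, within 1 mm of its place, with its nose on the flange. The foot is aligned over the hole and the gripper is clear, so I hand in.

```bash
python3 -c "
from h import *
print(workorder.finish_job())"
```

```text
the job is handed in; nothing more can be done
None
```

I handed the job in at about 38 s of the 115 s. The parallels, foot, heel block and strap went on in the order asked, each measuring within about 3 mm of its place. The strap rests over the stud, nose on the flange and tail on the heel block, and I did not touch the tall block, the screw box or the look-alikes.

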